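Heavy side of a tube-rotator wheel down, found by feel

ROBOT

A 6-joint arm with a two-finger parallel gripper is mounted at the origin on a cart in front of the work surface, level with it; the furniture and walls round the work are solid. World frame = base frame: x ahead of the robot, y to its left, z up, the work surface at z = 0. Lengths are in m, angles in rad, forces in N, time in s.
With the tool pointing down it reaches from about 0.325 to 1 m from the base axis. Payload 5.1 kg.
Tool frame: the origin (TCP) lies midway between the tips of the shut fingers; the grasp point (between the pads) lies ctrl.grip_depth behind it (ctrl.grip_depth is the distance from the TCP to the grasp point, in m); z points along the fingers, y is the line along which they close (so a half turn about z gives the same grasp; the last joint's range is limited). The gripper opens to 85 mm and grips with 20 to 120 N. Pads are 22 mm wide; open, the fingers measure 114 mm over their backs; the gripper's body (76 mm by 85 mm) begins 54 mm behind the grasp point. The pads swing forward as they close: fully open they stand 13 mm farther back than shut.
Start: joints at [-1.398, 0.124, 1.65, -0, 1.367, -0.083], TCP at [0.164, -0.629, 0.231] pointing down, gripper open.
Joint ranges: [-2.61, 2.61], [-1.02, 2.33], [0.03, 2.71], [-1.35, 4.49], [0.32, 2.68], [-2.91, 2.91]. Speed limits (rad/s): [2.57, 2.57, 3.14, 3.14, 3.14, 3.14].

INTERFACE

Orientations are given as a unit quaternion [w, x, y, z].
In Python, from workcell import ctrl gives the robot as it stands.
- The arm moves only by the tool send_rows, never from a script. Its arguments are lists of equal length, an entry for each row: "rot": the turn, a rotation vector about the tool's x, y, z as a fraction of full scale, a list of three; "travel": the shift along the tool's x, y, z as a fraction of full scale, a list of three; "jaw": the closure, from 0 (fully open) to 1 (shut). In form: {"rot": [[wx, wy, wz], ...], "travel": [[tx, ty, tz], ...], "jaw": [jaw, ...]}. A call has 1 to 10 rows; each row shifts and turns the commanded pose from where the row before left it, along the tool's axes as they then stand; what a row does not reach is not made up. Full scale, the value 1, is 0.04 m for a shift and 5 degrees for a turn. A row lasts 1/10 s, in which the tool goes at most 50 mm and 8.59 degrees, less where a joint would pass 70% of its speed; a pose out of reach is approached as far as the arm can. A call with a number of a shift or a turn outside -1 to 1 is refused whole. A call with a gripper value outside its range is refused whole. The fingers move at their own pace and stop on an object; "grip_force" is the grip in N (left out, the last holds). Time passes only in rows, so rows that do not move let the fingers close. It gives the time, the measured TCP pose, the force, the opening and the grip force at its end, in the units of the state.
- ctrl.observe(): the state, without advancing time (a new reading comes with each control period).
- ctrl.get_image(name): name is "scene" or "top" or "wrist"; returns the picture (384x512x3 uint8, red, green, blue); there is no depth.
- ctrl.calibration(name): a dict with "mtx" (3x3 intrinsics, pixels), "camera_from_world" (4x4, takes a point from world to camera coordinates). Camera axes: x right, y down, z forward; pixel columns grow to the right and rows downward; lengths in m; the calibration is good to about 2 mm. The wrist camera is an equidistant fisheye: a pixel r from the principal point sees the ray r / f radians off the axis. A picture is of the moment at which its call begins: read the wrist's pose just before it. calibration takes no time and is no camera call; for the wrist camera it gives the pose at the moment of the call.
- ctrl.job_done(): hands the job in; it is judged then, once.
The state is a dict: "clock": time; "joint_positions": joint angles; "joint_vel": joint speeds; "joint_torque": joint torques, N m; "tcp_pos": TCP position; "ee_rot": TCP orientation; "contact_force": force on the tool from outside, world axes, zero at the start; "ft_torque": the same for the moment, N m; "width": finger opening in m; "finger_force": force on a finger pad.
Only numpy, scipy, OpenCV 4.12 (cv2) and the standard library are available. Lean on these libraries where they do the work, as an engineer would, in place of code of your own. Each camera call takes 0.05 s, during which the arm holds its last target. There are 200 camera calls.

TASK

The closed wheel of the tube rotator on the small bench stand is out of balance: a weight that cannot be seen sits off to one side inside the drum, and the dragging bearings keep the wheel wherever it is left. Turn the wheel by its ball knobs to feel which side is heavy, then bring the heavy side straight down, and finish while still holding one of the knobs pinched between the fingers, with the wheel still. Leave the other things on the bench where they stand.

Things in the scene. Friction and masses are not known exactly. Their poses are not given: they have to be found in the camera images.
- rotator_stand: Grey and aluminium stand fixed to the bench, base 120 x 134 x 12 mm, origin under its centre on the bench. The axle is level, along the stand's own y, 115 mm above the origin, between two uprights at y = -60 to -48 and 48 to 60 mm, 34 mm wide in x, 129 mm high. Its own x points away from the robot, within about 20 degrees.
- wheel: White closed drum, 58 mm radius, 68 mm long, with six ball knobs round it, turning endlessly on the axle; origin on the axle at mid-drum, y along the axle, z towards knob_0, x between knob_1 and knob_2; knob_0 starts up to 25 degrees off the top. Inside, unseen: a weight of 0.6 to 0.8 kg clamped 38 mm off the axle in any direction, other every time, never within 30 degrees of straight down at the start.
- axle (a point): Middle of the axle (the wheel's origin). The bearings drag with 0.33 N m, a little more than the weight's own turning moment (0.22 to 0.30 N m when level with the axle), so the wheel never swings by itself. Turning goes easier as the weight descends, harder as it rises: 0.4 to 7.5 N at a knob. As the weight passes straight down, it takes just the drag: 3.9 N at a knob.
- knob_0 (a point): Knob on the wheel's +z side. Centre of a black ball knob, 24 mm across, 85 mm out from the wheel's axle in the wheel's mid-plane, on a 10 mm spoke that comes out of the 58 mm radius drum.
- knob_1 (a point): Knob 60 degrees round from knob_0, turning from the wheel's z towards its x. Centre of a black ball knob, 24 mm across, 85 mm out from the wheel's axle in the wheel's mid-plane, on a 10 mm spoke that comes out of the 58 mm radius drum.
- knob_2 (a point): Knob 120 degrees round from knob_0, turning from the wheel's z towards its x. Centre of a black ball knob, 24 mm across, 85 mm out from the wheel's axle in the wheel's mid-plane, on a 10 mm spoke that comes out of the 58 mm radius drum.
- knob_3 (a point): Knob 180 degrees round from knob_0, turning from the wheel's z towards its x. Centre of a black ball knob, 24 mm across, 85 mm out from the wheel's axle in the wheel's mid-plane, on a 10 mm spoke that comes out of the 58 mm radius drum.
- knob_4 (a point): Knob 240 degrees round from knob_0, turning from the wheel's z towards its x. Centre of a black ball knob, 24 mm across, 85 mm out from the wheel's axle in the wheel's mid-plane, on a 10 mm spoke that comes out of the 58 mm radius drum.
- knob_5 (a point): Knob 300 degrees round from knob_0, turning from the wheel's z towards its x. Centre of a black ball knob, 24 mm across, 85 mm out from the wheel's axle in the wheel's mid-plane, on a 10 mm spoke that comes out of the 58 mm radius drum.
- beaker: Bystander: clear beaker, 60 mm across, 78 mm high, origin under its centre.
- timer: Bystander: small white bench timer, 62 x 66 x 18 mm, origin under its centre.
- tape_roll: Bystander: white tape roll lying flat, 62 mm across, 20 mm high, origin under its centre.
- bottle: Bystander: glass bottle with a screw cap, 56 mm across, 97 mm high, origin under its centre.

How it is judged:
At the end, for the whole second after the job is handed in: The wheel is still (under 0.1 rad/s) with the unseen weight within about 20 degrees of straight below the axle, and the fingers still hold one knob (grasp point within 30 mm of its centre, squeezing it with more than 4 N) (height (world z) of slug_c0 below 0.0793 m and (distance between the grasp point and knob_0 below 0.03 m or distance between the grasp point and knob_1 below 0.03 m or distance between the grasp point and knob_2 below 0.03 m or distance between the grasp point and knob_3 below 0.03 m or distance between the grasp point and knob_4 below 0.03 m or distance between the grasp point and knob_5 below 0.03 m) and contact force between the fingers and wheel above 4 N and angular speed of wheel below 0.1 rad/s); the arm keeps its last pose, push and grip.
It fails at once if the beaker is pushed more than 30 mm from its place (distance of beaker from where it was at the start of the episode above 0.03 m).
It fails at once if the timer is pushed more than 30 mm from its place (distance of timer from where it was at the start of the episode above 0.03 m).
It fails at once if the tape roll is pushed more than 30 mm from its place (distance of tape_roll from where it was at the start of the episode above 0.03 m).
It fails at once if the bottle is pushed more than 30 mm from its place (distance of bottle from where it was at the start of the episode above 0.03 m).
It also fails if it takes over 72 s, if anything falls off the work surface, if the arm or the gripper's body presses on something with over 40 N, if the wrist force passes 120 N, or if a joint passes its speed limit or range.

## Working session

There is one attempt and no reset: what is moved stays moved. The work goes in short steps, Python scripts to look and compute and a tool call to move; the robot and the scene stay as the last step left them, time stands still between calls to the robot, and variables do not carry over. Pictures are saved under pics/ and viewed, at most 10 in all, crops included, and the job is handed in when it is done.

Besides the shell and the picture viewer there is one more tool, called after "Request:" as a command line: name --argument value ..., lists and objects as JSON in quotes. send_rows: Moves the arm, as the interface text tells. Shift numbers are shares of 0.04 m and turn numbers shares of 5 degrees, none past 1 either way. Its arguments: {"type":"object","properties":{"rot":{"type":"array"},"travel":{"type":"array"},"jaw":{"type":"array"},"grip_force":{"type":"number"}},"required":["rot","travel","jaw"]}

```bash
ls; mkdir -p pics; python3 - <<'E'
from workcell import ctrl
import cv2, numpy as np
s=ctrl.observe(); print(s, ctrl.grip_depth)
for n in ("scene","top"):
    cv2.imwrite(f"pics/{n}0.png",cv2.cvtColor(ctrl.get_image(n),cv2.COLOR_RGB2BGR))
    c=ctrl.calibration(n); print(n,np.round(c["mtx"],1).tolist(),np.round(c["camera_from_world"],3).tolist())
a=cv2.imread("pics/scene0.png");b=cv2.imread("pics/top0.png")
E
```

```text
pics
{'clock': 0.0, 'joint_positions': array([-1.39757791e+00,  1.24513688e-01,  1.65171273e+00, -9.43588566e-06,
        1.36749587e+00, -8.25406783e-02]), 'joint_vel': array([ 4.25077889e-04,  6.94918543e-05, -1.92443150e-04, -7.25590516e-04,
        1.12144804e-03,  1.14826801e-04]), 'joint_torque': array([ 2.94303845e-04, -4.23613322e+01, -3.65450656e+01, -6.65292828e-05,
        7.01237179e-03, -2.25958409e-06]), 'tcp_pos': array([ 0.16433519, -0.62823498,  0.23002458]), 'ee_rot': array([-1.06351307e-03,  9.91833863e-01,  1.27532170e-01, -5.28760609e-05]), 'contact_force': array([-0.66644706, -0.20774493, -0.12580546]), 'ft_torque': array([-0.00033619,  0.01847045,  0.0122433 ]), 'finger_force': 0.0, 'width': 0.08531288410136152} 0.0187
scene [[429.8, 0.0, 250.7], [0.0, 429.8, 194.9], [0.0, 0.0, 1.0]] [[-0.631, -0.775, -0.018, 0.517], [-0.516, 0.437, -0.736, 0.269], [0.579, -0.456, -0.676, 0.978], [0.0, 0.0, 0.0, 1.0]]
top [[392.4, 0.0, 260.0], [0.0, 392.4, 198.5], [0.0, 0.0, 1.0]] [[0.017, -1.0, -0.021, 0.239], [-0.997, -0.015, -0.079, 0.535], [0.079, 0.022, -0.997, 1.142], [0.0, 0.0, 0.0, 1.0]]
```

View pics/scene0.png

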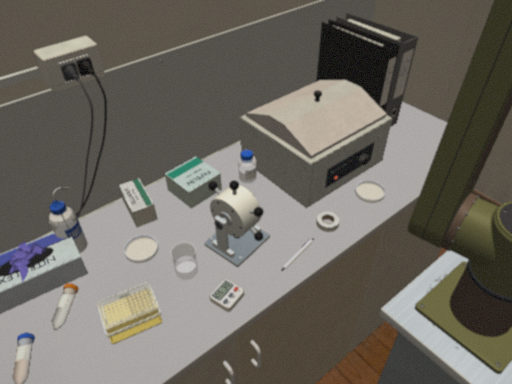

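View pics/top0.png

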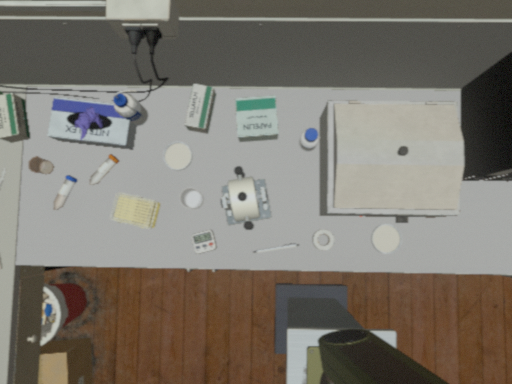

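The scene view shows the stand at about (238,220) px, with knobs near (234,187), (213,186) and (258,212). In the top view the wheel is at about (244,200), with knobs near (239,170) and (248,225). I'll zoom both and detect the dark balls.

```bash
cat > h.py <<'E'
from workcell import ctrl
import cv2, numpy as np
def ray(n,u,v,c=None):
    c=c or ctrl.calibration(n); T=c["camera_from_world"]; R=T[:3,:3]; o=-R.T@T[:3,3]
    d=R.T@np.linalg.inv(c["mtx"])@[u,v,1]; return o,d/np.linalg.norm(d)
def onz(n,u,v,z):
    o,d=ray(n,u,v); return o+d*(z-o[2])/d[2]
def proj(n,p):
    c=ctrl.calibration(n); q=c["camera_from_world"]@np.append(p,1); q=c["mtx"]@q[:3]; return q[:2]/q[2]
E
python3 - <<'E'
from h import *
a=cv2.imread("pics/scene0.png");b=cv2.imread("pics/top0.png")
def dark(im,x0,y0,x1,y1):
    m=(im[y0:y1,x0:x1].max(2)<70).astype(np.uint8)
    n,l,s,c=cv2.connectedComponentsWithStats(m)
    return [(s[i,4],(c[i]+[x0,y0]).round(1).tolist()) for i in range(1,n) if s[i,4]>8]
print(dark(a,195,170,280,265)); print(dark(b,215,160,275,235))
for u,v in((239,171),(248,225),(244,200)): print(onz("top",u,v,.115 if v!=200 else .17).round(3))
c1=cv2.resize(a[165:275,190:290],None,fx=4,fy=4,interpolation=2)
c2=cv2.resize(b[155:245,205:285],None,fx=4.88,fy=4.88,interpolation=2)
c1=c1[:439];c2=c2[:439]
cv2.imwrite("pics/z.png",np.hstack([c1,c2]))
E
```

```text
[(np.int32(72), [212.1, 185.3]), (np.int32(54), [233.6, 185.1]), (np.int32(62), [257.9, 211.9]), (np.int32(38), [218.6, 225.2]), (np.int32(54), [258.4, 235.7])]
[(np.int32(24), [238.7, 170.8]), (np.int32(15), [249.3, 225.9])]
[0.599 0.305 0.115]
[0.451 0.277 0.115]
[0.515 0.286 0.17 ]
```

View pics/z.png

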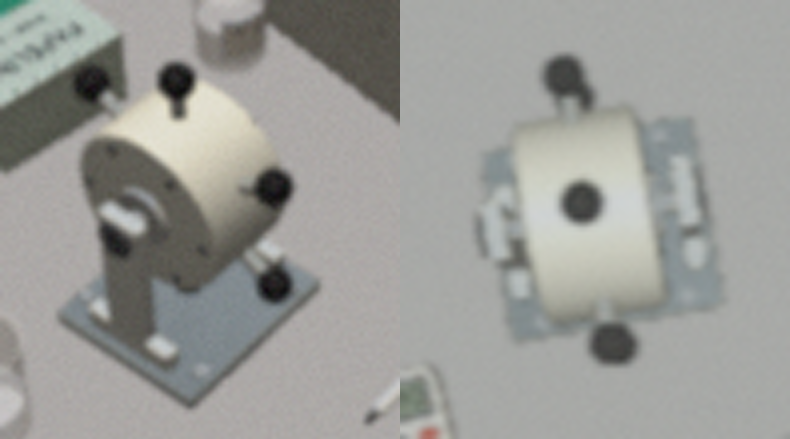

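```bash
python3 - <<'E'
from h import *
from scipy.optimize import least_squares
obs=[("scene",0,233.6,185.1),("scene",1,212.1,185.3),("scene",5,257.9,211.9),("scene",4,258.4,235.7),("top",0,242.3,196.6),("top",1,238.4,170.4)]
def P(p,k):
    x,y,psi,phi=p; a=phi+k*np.pi/3
    return np.array([x+.085*np.sin(a)*np.cos(psi),y+.085*np.sin(a)*np.sin(psi),.115+.085*np.cos(a)])
f=lambda p:np.concatenate([proj(n,P(p,k))-[u,v] for n,k,u,v in obs])
r=least_squares(f,[.52,.286,0,0]); print(r.x,np.degrees(r.x[2:]),r.fun.round(1))
for k in range(6): print(k,P(r.x,k).round(3))
for nm,u,v,z in(("beaker",193,199,.04),("timer",204,241,.018),("tape",323,240,.02),("bottle",310,138,.09)): print(nm,onz("top",u,v,z).round(3))
E
```

```text
[ 0.52382061  0.28812552  0.20664742 -0.0141268 ] [11.84002513 -0.8094062 ] [ 0.2  0.3  0.   0.5  0.3  0.  -0.3  0.3  0.3 -0.5  0.  -0.4]
0 [0.523 0.288 0.2  ]
1 [0.595 0.303 0.159]
2 [0.596 0.303 0.074]
3 [0.525 0.288 0.03 ]
4 [0.452 0.273 0.071]
5 [0.451 0.273 0.156]
beaker [0.526 0.444 0.04 ]
timer [0.403 0.412 0.018]
tape [0.412 0.06  0.02 ]
bottle [0.7   0.108 0.09 ]
```

Request:
send_rows --rot '[[0,0,0.56],[0,0,0],[0,0,0],[0,0,0],[0,0,0],[0,0,0],[0,0,0],[0,0,0],[0,0,0],[0,0,0]]' --travel '[[0,0,-0.75],[0.5,-0.9,0],[0.5,-0.9,0],[0.5,-0.9,0],[0.5,-0.9,0],[0.5,-0.9,0],[0.5,-0.9,0],[0.5,-0.9,0],[0.5,-0.9,0],[0.5,-0.9,0]]' --jaw '[0,0,0,0,0,0,0,0,0,0]' --grip_force 30

```text
clock: 1.1
tcp_pos: [0.274, -0.273, 0.2608]
ee_rot: [-0.0, 0.995, 0.103, -0.0]
contact_force: [1.6, 0.1, 0.7]
width: 0.0856
finger_force: 0.0
```

Request:
send_rows --rot '[[0,0,0],[0,0,0],[0,0,0],[0,0,0],[0,0,0],[0,0,0],[0,0,0],[0,0,0]]' --travel '[[0.5,-0.9,0],[0.5,-0.9,0],[0.5,-0.9,0],[0.5,-0.9,0],[0.5,-0.9,0],[0.5,-0.9,0],[0.5,-0.9,0],[0,0,0]]' --jaw '[0,0,0,0,0,0,0,0]'

```text
clock: 1.9
tcp_pos: [0.3594, 0.0046, 0.2609]
ee_rot: [-0.001, 0.994, 0.108, -0.0]
contact_force: [-0.9, -0.9, 0.2]
width: 0.0856
finger_force: 0.0
```

Request:
send_rows --rot '[[0,0,0],[0,0,0],[0,0,0],[0,0,0],[0,0,0],[0,0,0],[0,0,0],[0,0,0],[0,0,0]]' --travel '[[0.5,-0.87,0],[0.52,-0.87,0],[0.52,-0.87,0],[0.52,-0.87,0],[0.52,-0.87,0],[0.52,-0.87,0],[0.52,-0.87,0],[0,0,0],[0,0,0]]' --jaw '[0,0,0,0,0,0,0,0,0]'

```text
clock: 2.8
tcp_pos: [0.451, 0.2683, 0.2604]
ee_rot: [0.001, 0.995, 0.103, -0.001]
contact_force: [-0.2, -0.2, -0.5]
width: 0.0853
finger_force: 0.0
```

```bash
python3 - <<'E'
from h import *
s=ctrl.observe(); print(s["tcp_pos"],s["ee_rot"])
c=ctrl.calibration("wrist"); print(c.keys())
im=cv2.cvtColor(ctrl.get_image("wrist"),cv2.COLOR_RGB2BGR)
K=c["mtx"];T=c["camera_from_world"]; print(K)
for k,p in enumerate([[.523,.288,.2],[.595,.303,.159],[.451,.273,.156],[.452,.273,.071]]):
    q=T[:3,:3]@p+T[:3,3]; th=np.arctan2(np.hypot(*q[:2]),q[2]); d=q[:2]/np.hypot(*q[:2])
    uv=K[:2,2]+K[0,0]*th*d; print(k,uv.round(1)); cv2.drawMarker(im,tuple(int(x) for x in uv),(0,0,255),0,12)
cv2.imwrite("pics/w1.png",im)
E
```

```text
[0.45102006 0.26826293 0.26044831] [ 6.31435878e-04  9.94628958e-01  1.03498792e-01 -9.14877510e-04]
dict_keys(['mtx', 'camera_from_world'])
[[297.31863964   0.         258.15449268]
 [  0.         297.31863964 196.88187664]
 [  0.           0.           1.        ]]
0 [252.8 105.7]
1 [253.9  21.8]
2 [253.8 194.9]
3 [255.  175.1]
```

View pics/w1.png

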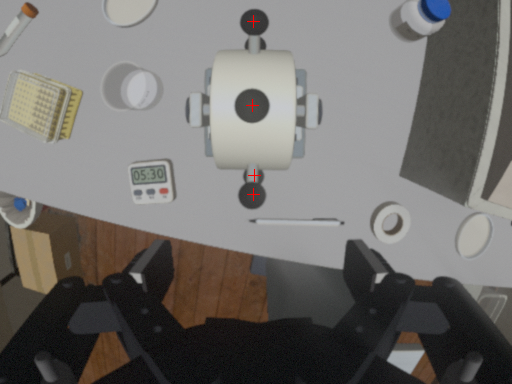

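The predicted marks land on the knobs at (253,105), (254,195) and (254,22), so the pose is good. Next I descend on knob_5 and close the jaw.

Request:
send_rows --rot '[[0,0,0],[0,0,0],[0,0,0],[0,0,0],[0,0,0],[0,0,0],[0,0,0],[0,0,0],[0,0,0],[0,0,0]]' --travel '[[0.02,-0.12,0.77],[0,0,0.77],[0,0,0.77],[0,0,0.77],[0,0,0],[0,0,0],[0,0,0],[0,0,0],[0,0,0],[0,0,0]]' --jaw '[0,0,0,0,0,1,1,1,1,1]' --grip_force 30

```text
clock: 3.85
tcp_pos: [0.4514, 0.274, 0.1397]
ee_rot: [-0.0, 0.995, 0.103, 0.001]
contact_force: [-0.4, -0.7, 5.1]
width: 0.0222
finger_force: 29.1
```

Request:
send_rows --rot '[[0,0,0],[0,0,0],[0,0,0]]' --travel '[[0,0,0],[0,0,0],[0,0,0]]' --jaw '[1,1,1]'

```text
clock: 4.15
tcp_pos: [0.4514, 0.274, 0.1397]
ee_rot: [-0.0, 0.995, 0.103, 0.001]
contact_force: [-1.4, -0.5, 6.5]
width: 0.0219
finger_force: 29.2
```

```bash
python3 - <<'E'
from h import *
print(ctrl.observe())
a=np.radians(np.arange(-61,61,5));x=.085*np.sin(a)/.04;z=-.085*np.cos(a)/.04
for i in range(len(a)-1): print(round(np.degrees(a[i+1])),round(x[i+1]-x[i],3),round(z[i+1]-z[i],3))
E
```

```text
{'clock': 4.15, 'joint_positions': array([ 4.43930362e-01, -7.16426100e-02,  2.00886161e+00, -9.93675505e-05,
        1.20234838e+00,  1.80766707e+00]), 'joint_vel': array([-4.49062271e-04, -1.12508064e-03,  8.07041554e-04, -1.54861903e-03,
        1.66753346e-03, -9.47154427e-05]), 'joint_torque': array([ 3.69604595e-02, -2.80037141e+01, -3.18165779e+01,  8.81251821e-03,
       -3.77076734e-01, -1.06833677e-02]), 'tcp_pos': array([0.45144806, 0.27402938, 0.13969461]), 'ee_rot': array([-2.94376726e-04,  9.94643219e-01,  1.03362663e-01,  9.70013208e-04]), 'contact_force': array([-1.40957414, -0.46527531,  6.49889469]), 'ft_torque': array([-0.04936003,  0.19060256, -0.04481044]), 'finger_force': 29.23164188861847, 'width': 0.02190240274933212}
-56 0.097 -0.158
-51 0.11 -0.149
-46 0.123 -0.139
-41 0.134 -0.128
-36 0.145 -0.115
-31 0.155 -0.102
-26 0.163 -0.088
-21 0.17 -0.074
-16 0.176 -0.059
-11 0.18 -0.043
-6 0.183 -0.027
-1 0.185 -0.011
4 0.185 0.005
9 0.184 0.021
14 0.182 0.037
19 0.178 0.053
24 0.172 0.068
29 0.166 0.083
34 0.158 0.097
39 0.149 0.11
44 0.139 0.123
49 0.128 0.134
54 0.115 0.145
59 0.102 0.155
```

Request:
send_rows --rot '[[0,0,0],[0,0,0]]' --travel '[[0.097,0,-0.158],[0.11,0,-0.149]]' --jaw '[1,1]'

```text
clock: 4.35
tcp_pos: [0.4578, 0.2752, 0.1495]
ee_rot: [0.0, 0.995, 0.103, -0.002]
contact_force: [-1.1, 0.6, -3.0]
width: 0.0216
finger_force: 29.5
```

Request:
send_rows --rot '[[0,0,0],[0,0,0]]' --travel '[[0.123,0,-0.139],[0.134,0,-0.128]]' --jaw '[1,1]'

```text
clock: 4.55
tcp_pos: [0.4689, 0.2774, 0.1609]
ee_rot: [0.0, 0.995, 0.103, -0.001]
contact_force: [-0.5, 0.4, -3.9]
width: 0.0218
finger_force: 29.5
```

Request:
send_rows --rot '[[0,0,0],[0,0,0]]' --travel '[[0.145,0,-0.115],[0.155,0,-0.102]]' --jaw '[1,1]'

```text
clock: 4.75
tcp_pos: [0.4812, 0.2799, 0.17]
ee_rot: [0.0, 0.995, 0.103, -0.0]
contact_force: [-1.1, 0.5, -3.8]
width: 0.0218
finger_force: 29.5
```

Request:
send_rows --rot '[[0,0,0],[0,0,0]]' --travel '[[0.163,0,-0.088],[0.17,0,-0.074]]' --jaw '[1,1]'

```text
clock: 4.95
tcp_pos: [0.4943, 0.2825, 0.1766]
ee_rot: [0.0, 0.995, 0.103, -0.0]
contact_force: [-0.7, -1.1, -3.1]
width: 0.0217
finger_force: 29.5
```

```bash
python3 - <<'E'
from h import *
print(ctrl.observe())
E
```

```text
{'clock': 4.95, 'joint_positions': array([ 4.25157573e-01, -1.24256768e-02,  1.88627996e+00, -6.38473312e-04,
        1.26795725e+00,  1.78925528e+00]), 'joint_vel': array([-0.02775562,  0.11920622, -0.1677179 , -0.00293666,  0.04847401,
       -0.02517936]), 'joint_torque': array([ 4.00857087e-01, -3.68134511e+01, -3.72202921e+01,  1.29855950e-01,
       -6.05403967e-01,  2.75332126e-02]), 'tcp_pos': array([0.49432352, 0.28247019, 0.17662369]), 'ee_rot': array([ 3.23670542e-04,  9.94654330e-01,  1.03260155e-01, -7.44903664e-06]), 'contact_force': array([-0.65051888, -1.12812253, -3.07617099]), 'ft_torque': array([-0.22808897,  0.30080995, -0.00203429]), 'finger_force': 29.474245011806488, 'width': 0.021703954393075254}
```

Request:
send_rows --rot '[[0,0,0],[0,0,0]]' --travel '[[0.176,0,-0.059],[0.18,0,-0.043]]' --jaw '[1,1]'

```text
clock: 5.15
tcp_pos: [0.5084, 0.2853, 0.1808]
ee_rot: [0.0, 0.995, 0.103, 0.0]
contact_force: [-2.0, -2.6, -0.5]
width: 0.0222
finger_force: 29.8
```

Request:
send_rows --rot '[[0,0,0],[0,0,0]]' --travel '[[0.183,0,-0.027],[0.185,0,-0.011]]' --jaw '[1,1]'

```text
clock: 5.35
tcp_pos: [0.5231, 0.2882, 0.1825]
ee_rot: [0.001, 0.995, 0.103, 0.0]
contact_force: [-1.8, -5.2, 0.5]
width: 0.0218
finger_force: 30.0
```

Request:
send_rows --rot '[[0,0,0],[0,0,0]]' --travel '[[0.185,0,0.005],[0.184,0,0.021]]' --jaw '[1,1]'

```text
clock: 5.55
tcp_pos: [0.5378, 0.2911, 0.1817]
ee_rot: [0.001, 0.995, 0.103, 0.001]
contact_force: [-0.9, -6.1, 3.0]
width: 0.0217
finger_force: 29.2
```

Request:
send_rows --rot '[[0,0,0],[0,0,0]]' --travel '[[0.182,0,0.037],[0.178,0,0.053]]' --jaw '[1,1]'

```text
clock: 5.75
tcp_pos: [0.5523, 0.294, 0.1784]
ee_rot: [0.001, 0.995, 0.103, 0.001]
contact_force: [0.1, -6.3, 3.2]
width: 0.0219
finger_force: 29.2
```

Request:
send_rows --rot '[[0,0,0],[0,0,0]]' --travel '[[0.172,0,0.068],[0.166,0,0.083]]' --jaw '[1,1]'

```text
clock: 5.95
tcp_pos: [0.5665, 0.2968, 0.1733]
ee_rot: [0.001, 0.995, 0.103, 0.003]
contact_force: [1.0, -5.3, 6.9]
width: 0.0208
finger_force: 28.9
```

Request:
send_rows --rot '[[0,0,0],[0,0,0]]' --travel '[[0.158,0,0.097],[0.149,0,0.11]]' --jaw '[1,1]'

```text
clock: 6.15
tcp_pos: [0.5819, 0.3002, 0.1678]
ee_rot: [-0.001, 0.995, 0.103, 0.007]
contact_force: [7.9, -1.5, 4.6]
width: 0.0088
finger_force: 4.1
```

Request:
send_rows --rot '[[0,0,0],[0,0,0]]' --travel '[[0.139,0,0.123],[0.128,0,0.134]]' --jaw '[1,1]'

```text
clock: 6.35
tcp_pos: [0.5873, 0.3028, 0.1529]
ee_rot: [-0.001, 0.995, 0.103, 0.001]
contact_force: [-0.0, 0.4, 0.4]
width: -0.0001
finger_force: 0.0
```

Request:
send_rows --rot '[[0,0,0],[0,0,0]]' --travel '[[0.115,0,0.145],[0.102,0,0.155]]' --jaw '[1,1]'

```text
clock: 6.55
tcp_pos: [0.5946, 0.3041, 0.1393]
ee_rot: [-0.0, 0.995, 0.103, -0.001]
contact_force: [0.2, -0.6, 0.9]
width: -0.0
finger_force: 0.0
```

```bash
python3 - <<'E'
from h import *
print(ctrl.observe())
E
```

```text
{'clock': 6.55, 'joint_positions': array([3.92289652e-01, 2.31928739e-01, 1.68635675e+00, 4.13741459e-04,
       1.22437900e+00, 1.75575822e+00]), 'joint_vel': array([-0.00999025,  0.135376  , -0.04688332, -0.00208096, -0.08579032,
       -0.01019358]), 'joint_torque': array([-1.20307674e-02, -4.63520157e+01, -3.48033106e+01,  1.77704576e-03,
        6.75584050e-02,  8.59246618e-03]), 'tcp_pos': array([0.59460549, 0.30413091, 0.13933741]), 'ee_rot': array([-3.39546154e-05,  9.94638825e-01,  1.03408331e-01, -5.69128043e-04]), 'contact_force': array([ 0.17434946, -0.5843073 ,  0.92119628]), 'ft_torque': array([-0.02634882, -0.00350926, -0.01512994]), 'finger_force': 0.0, 'width': -2.5253161701509313e-05}
```

```bash
python3 - <<'E'
from h import *
a=cv2.cvtColor(ctrl.get_image("scene"),cv2.COLOR_RGB2BGR)
w=cv2.cvtColor(ctrl.get_image("wrist"),cv2.COLOR_RGB2BGR)
cv2.imwrite("pics/s2.png",a);cv2.imwrite("pics/w2.png",w)
c1=cv2.resize(a[150:260,190:290],None,fx=3.5,fy=3.5,interpolation=2)
w=w[:385]; c1=cv2.copyMakeBorder(c1,0,0,0,0,0)[:384]
cv2.imwrite("pics/z2.png",cv2.resize(np.hstack([c1,w[:,100:420]]),None,fx=1.1,fy=1.1))
E
```

```text
(no output)
```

View pics/z2.png

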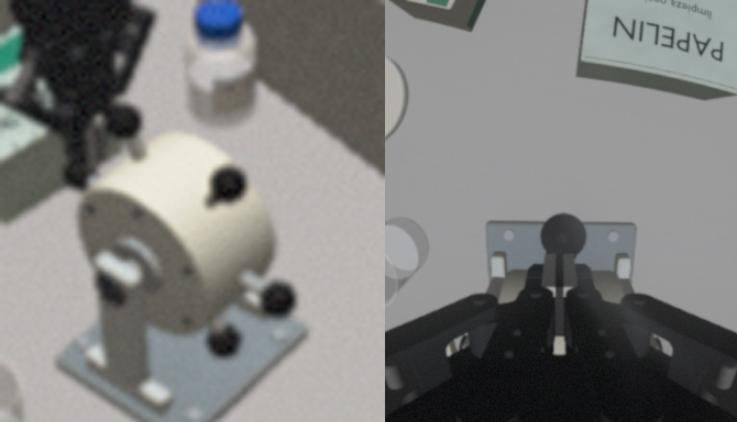

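```bash
cat >> h.py <<'E'
C=np.array([.5238,.2881,.115]); PSI=.2066; EX=np.array([np.cos(PSI),np.sin(PSI),0]); EZ=np.array([0,0,1.])
def K(a): a=np.radians(a); return C+.085*(np.sin(a)*EX+np.cos(a)*EZ)
def angle(us,n="scene"):
    return [float(min(np.arange(-180,180,.5),key=lambda a:np.linalg.norm(proj(n,K(a))-u))) for u in us]
def tang(F,a): a=np.radians(a); return F@(np.cos(a)*EX-np.sin(a)*EZ)
E
python3 - <<'E'
from h import *
us=[(221.9,181.7),(249.2,197.8),(261.9,227.1),(247.9,238.3)]
for a,u in zip(angle(us),us): print(a,(proj("scene",K(a))-u).round(1))
E
```

```text
26.0 [ 0.  -0.1]
-33.5 [-0.2  0.1]
-92.5 [-0.   0.1]
-152.5 [-0.1  0. ]
```

```bash
cat > log.py <<'E'
from h import *
import sys
s=ctrl.observe(); F=s["contact_force"];t=s["ft_torque"];p=s["tcp_pos"]
from scipy.spatial.transform import Rotation as R
q=s["ee_rot"]; Rm=R.from_quat([q[1],q[2],q[3],q[0]]).as_matrix()
z=Rm[:,2]; g=p-.0187*z; EY=np.cross(EZ,EX)
d=g-C; a=np.degrees(np.arctan2(d@EX,d[2])); tilt=np.degrees(np.arctan2(-z@EX,-z[2]))
M=lambda ref:(np.cross(ref-C,F)+t)@EY
L=dict(t=round(s["clock"],2),a=round(a,1),tilt=round(tilt,1),r=round(np.hypot(d@EX,d[2])*1e3,1),dy=round(d@EY*1e3,1),Ft=round(tang(F,a),2),Fr=round(F@(d@EX*EX+d[2]*EZ)/.085,2),Fy=round(F@EY,2),ty=round(t@EY,3),Mf=round(np.cross(g-C,F)@EY,3),Mtcp=round(M(p),3),Mg=round(M(g),3),w=round(s["width"],4),ff=round(s["finger_force"],1))
L={k:float(v) for k,v in L.items()}
print(L); open("log.txt","a").write(repr(L)+"\n")
E
python3 log.py
```

```text
{'t': 6.65, 'a': 59.7, 'tilt': 0.2, 'r': 83.4, 'dy': 0.9, 'Ft': -0.07, 'Fr': 1.1, 'Fy': 0.26, 'ty': -0.022, 'Mf': -0.006, 'Mtcp': -0.045, 'Mg': -0.028, 'w': -0.0001, 'ff': 0.0}
```

Request:
send_rows --rot '[[0,0,0],[0,0,0],[0,0,0],[0,0,0],[0,0,0],[0,0,0],[0,0,0],[0,0,0]]' --travel '[[0,0,-1],[0,0,-1],[0,0,-1],[-0.95,0.03,0.14],[-0.95,0,0.14],[-0.95,0,0.14],[-0.95,0,0.14],[0,0,0]]' --jaw '[1,1,1,0,0,0,0,0]' --grip_force 70

```text
clock: 7.45
tcp_pos: [0.4417, 0.2705, 0.2359]
ee_rot: [0.001, 0.995, 0.104, -0.002]
contact_force: [-0.5, -0.6, -0.4]
width: 0.0726
finger_force: 0.0
```

Request:
send_rows --rot '[[0,0.96,0],[0,0.96,0],[0,0.96,0],[0,0.96,0],[0,0.96,0],[0,0.96,0],[0,0.96,0],[0,0,0]]' --travel '[[0,0,0],[0,0,0],[0,0,0],[0,0,0],[0,0,0],[0,0,0],[0,0,0],[0,0,0]]' --jaw '[0,0,0,0,0,0,0,0]'

```text
clock: 8.25
tcp_pos: [0.4449, 0.2713, 0.2368]
ee_rot: [-0.03, 0.952, 0.1, 0.287]
contact_force: [-0.4, 0.7, -0.8]
width: 0.0857
finger_force: 0.0
```

```bash
python3 log.py
```

```text
{'t': 8.25, 'a': -33.5, 'tilt': -33.5, 'r': 164.8, 'dy': -0.3, 'Ft': -0.66, 'Fr': -1.1, 'Fy': 0.73, 'ty': 0.241, 'Mf': -0.109, 'Mtcp': 0.144, 'Mg': 0.132, 'w': 0.0857, 'ff': 0.0}
```

Request:
send_rows --rot '[[0,0,0],[0,0,0],[0,0,0],[0,0,0],[0,0,0],[0,0,0],[0,0,0],[0,0,0],[0,0,0],[0,0,0]]' --travel '[[0,0,0.7],[0,0,0.7],[0,0,0.6],[0,0,0],[0,0,0],[0,0,0],[0,0,0],[0,0,0],[0,0,0],[0,0,0]]' --jaw '[0,0,0,0,1,1,1,1,1,1]'

```text
clock: 9.25
tcp_pos: [0.4898, 0.2816, 0.1734]
ee_rot: [-0.031, 0.952, 0.099, 0.289]
contact_force: [-4.1, 1.4, 4.9]
width: 0.0205
finger_force: 68.1
```

```bash
sed -i 's/t=s\["ft_torque"\];p/t=s["ft_torque"].copy();p/; s/^d=g-C.*/&\nt=t+EY*.437*np.sin(np.radians(tilt))/' log.py; python3 log.py
```

```text
{'t': 9.25, 'a': -31.3, 'tilt': -33.8, 'r': 86.6, 'dy': 0.6, 'Ft': -0.66, 'Fr': 6.29, 'Fy': 2.22, 'ty': 0.18, 'Mf': -0.057, 'Mtcp': 0.131, 'Mg': 0.123, 'w': 0.0205, 'ff': 68.1}
```

Request:
send_rows --rot '[[0,-1,0],[0,-1,0]]' --travel '[[0.145,0,0.006],[0.145,0,0.006]]' --jaw '[1,1]'

```text
clock: 9.45
tcp_pos: [0.4986, 0.2834, 0.1778]
ee_rot: [-0.022, 0.974, 0.102, 0.202]
contact_force: [1.2, 1.1, -4.4]
width: 0.0203
finger_force: 68.7
```

```bash
python3 log.py
```

```text
{'t': 9.45, 'a': -22.5, 'tilt': -23.4, 'r': 86.6, 'dy': 0.5, 'Ft': -0.4, 'Fr': -4.64, 'Fy': 0.8, 'ty': 0.11, 'Mf': -0.035, 'Mtcp': 0.084, 'Mg': 0.075, 'w': 0.0203, 'ff': 68.7}
```

Request:
send_rows --rot '[[0,-1,0],[0,-1,0]]' --travel '[[0.145,0,0.006],[0.145,0,0.006]]' --jaw '[1,1]'

```text
clock: 9.65
tcp_pos: [0.5097, 0.2855, 0.1812]
ee_rot: [-0.013, 0.988, 0.103, 0.116]
contact_force: [-0.7, 1.2, -2.6]
width: 0.0206
finger_force: 68.7
```

```bash
python3 log.py
```

```text
{'t': 9.65, 'a': -12.4, 'tilt': -13.4, 'r': 86.4, 'dy': 0.3, 'Ft': -1.0, 'Fr': -2.49, 'Fy': 1.29, 'ty': 0.171, 'Mf': -0.087, 'Mtcp': 0.104, 'Mg': 0.085, 'w': 0.0206, 'ff': 68.7}
```

Request:
send_rows --rot '[[0,-1,0],[0,-1,0]]' --travel '[[0.145,0,0.006],[0.145,0,0.006]]' --jaw '[1,1]'

```text
clock: 9.85
tcp_pos: [0.5209, 0.2877, 0.1825]
ee_rot: [-0.004, 0.994, 0.103, 0.029]
contact_force: [-1.1, 0.9, -3.9]
width: 0.0202
finger_force: 68.6
```

```bash
python3 log.py
```

```text
{'t': 9.85, 'a': -2.7, 'tilt': -3.3, 'r': 86.3, 'dy': 0.1, 'Ft': -1.07, 'Fr': -3.88, 'Fy': 1.13, 'ty': 0.161, 'Mf': -0.092, 'Mtcp': 0.09, 'Mg': 0.069, 'w': 0.0202, 'ff': 68.6}
```

Request:
send_rows --rot '[[0,-1,0],[0,-1,0]]' --travel '[[0.145,0,0.006],[0.145,0,0.006]]' --jaw '[1,1]'

```text
clock: 10.05
tcp_pos: [0.5321, 0.2898, 0.182]
ee_rot: [0.006, 0.993, 0.103, -0.058]
contact_force: [-2.2, 0.7, -3.7]
width: 0.0207
finger_force: 68.6
```

```bash
python3 log.py
```

```text
{'t': 10.05, 'a': 7.1, 'tilt': 6.7, 'r': 86.2, 'dy': -0.0, 'Ft': -1.53, 'Fr': -3.94, 'Fy': 1.17, 'ty': 0.171, 'Mf': -0.132, 'Mtcp': 0.068, 'Mg': 0.039, 'w': 0.0207, 'ff': 68.6}
```

Request:
send_rows --rot '[[0,-1,0],[0,-1,0]]' --travel '[[0.145,0,0.006],[0.145,0,0.006]]' --jaw '[1,1]'

```text
clock: 10.25
tcp_pos: [0.5431, 0.292, 0.1795]
ee_rot: [0.015, 0.984, 0.102, -0.145]
contact_force: [-3.4, -1.7, -3.3]
width: 0.0205
finger_force: 68.6
```

```bash
python3 log.py
```

```text
{'t': 10.25, 'a': 16.9, 'tilt': 16.8, 'r': 86.1, 'dy': -0.2, 'Ft': -2.57, 'Fr': -4.27, 'Fy': -0.97, 'ty': 0.233, 'Mf': -0.222, 'Mtcp': 0.06, 'Mg': 0.011, 'w': 0.0205, 'ff': 68.6}
```

Request:
send_rows --rot '[[0,-1,0],[0,-1,0]]' --travel '[[0.145,0,0.006],[0.145,0,0.006]]' --jaw '[1,1]'

```text
clock: 10.45
tcp_pos: [0.5536, 0.294, 0.1751]
ee_rot: [0.024, 0.968, 0.101, -0.23]
contact_force: [-4.1, -2.0, -4.6]
width: 0.0206
finger_force: 68.5
```

```bash
python3 log.py
```

```text
{'t': 10.45, 'a': 26.8, 'tilt': 26.8, 'r': 86.0, 'dy': -0.4, 'Ft': -1.84, 'Fr': -6.17, 'Fy': -1.15, 'ty': 0.289, 'Mf': -0.158, 'Mtcp': 0.165, 'Mg': 0.131, 'w': 0.0206, 'ff': 68.5}
```

Request:
send_rows --rot '[[0,-1,0],[0,-1,0]]' --travel '[[0.145,0,0.006],[0.145,0,0.006]]' --jaw '[1,1]'

```text
clock: 10.65
tcp_pos: [0.5632, 0.2958, 0.1689]
ee_rot: [0.033, 0.944, 0.098, -0.314]
contact_force: [-6.8, -2.5, -3.2]
width: 0.0203
finger_force: 68.6
```

```bash
python3 log.py
```

```text
{'t': 10.65, 'a': 36.7, 'tilt': 36.8, 'r': 85.9, 'dy': -0.5, 'Ft': -3.88, 'Fr': -6.95, 'Fy': -1.08, 'ty': 0.317, 'Mf': -0.333, 'Mtcp': 0.056, 'Mg': -0.016, 'w': 0.0203, 'ff': 68.6}
```

Request:
send_rows --rot '[[0,-1,0],[0,-1,0]]' --travel '[[0.145,0,0.006],[0.145,0,0.006]]' --jaw '[1,1]'

```text
clock: 10.85
tcp_pos: [0.5717, 0.2975, 0.1612]
ee_rot: [0.041, 0.913, 0.095, -0.396]
contact_force: [-8.0, -4.2, -3.9]
width: 0.0203
finger_force: 68.6
```

```bash
python3 log.py
```

```text
{'t': 10.85, 'a': 46.6, 'tilt': 46.9, 'r': 85.9, 'dy': -0.6, 'Ft': -3.13, 'Fr': -9.12, 'Fy': -2.41, 'ty': 0.337, 'Mf': -0.269, 'Mtcp': 0.126, 'Mg': 0.068, 'w': 0.0203, 'ff': 68.6}
```

Request:
send_rows --rot '[[0,-1,0]]' --travel '[[0.145,0,0.006]]' --jaw '[1]'

```text
clock: 10.95
tcp_pos: [0.5754, 0.2982, 0.1567]
ee_rot: [0.046, 0.894, 0.093, -0.435]
contact_force: [-9.8, -4.5, -3.9]
width: 0.0206
finger_force: 68.6
```

```bash
python3 log.py
```

```text
{'t': 10.95, 'a': 51.6, 'tilt': 51.9, 'r': 85.8, 'dy': -0.7, 'Ft': -3.46, 'Fr': -10.81, 'Fy': -2.43, 'ty': 0.378, 'Mf': -0.297, 'Mtcp': 0.145, 'Mg': 0.081, 'w': 0.0206, 'ff': 68.6}
```

Request:
send_rows --rot '[[0,-1,0]]' --travel '[[0.145,0,0.006]]' --jaw '[1]'

```text
clock: 11.05
tcp_pos: [0.5787, 0.2988, 0.152]
ee_rot: [0.05, 0.874, 0.091, -0.474]
contact_force: [-10.4, -4.5, -3.4]
width: 0.0207
finger_force: 68.7
```

```bash
python3 log.py; python3 -c "
from h import *
print(ctrl.observe()['joint_positions'].round(2))"
```

```text
{'t': 11.05, 'a': 56.6, 'tilt': 56.9, 'r': 85.8, 'dy': -0.8, 'Ft': -3.26, 'Fr': -11.31, 'Fy': -2.23, 'ty': 0.382, 'Mf': -0.279, 'Mtcp': 0.163, 'Mg': 0.103, 'w': 0.0207, 'ff': 68.7}
[0.35 0.76 1.16 0.14 2.21 1.73]
```

Request:
send_rows --rot '[[0,1,0],[0,1,0]]' --travel '[[-0.145,0,0.06],[-0.145,0,0.03]]' --jaw '[1,1]'

```text
clock: 11.25
tcp_pos: [0.5689, 0.2968, 0.1513]
ee_rot: [0.042, 0.913, 0.094, -0.395]
contact_force: [-8.4, -2.2, -16.9]
width: 0.0201
finger_force: 81.9
```

```bash
python3 log.py
```

```text
{'t': 11.25, 'a': 50.5, 'tilt': 46.8, 'r': 77.1, 'dy': -0.7, 'Ft': 7.51, 'Fr': -15.87, 'Fy': -0.45, 'ty': -1.467, 'Mf': 0.579, 'Mtcp': -1.006, 'Mg': -0.888, 'w': 0.0201, 'ff': 81.9}
```

Request:
send_rows --rot '[[0,1,0]]' --travel '[[-0.145,0,0.006]]' --jaw '[1]'

```text
clock: 11.35
tcp_pos: [0.5645, 0.2959, 0.1575]
ee_rot: [0.038, 0.93, 0.096, -0.353]
contact_force: [-8.2, -0.3, -17.1]
width: 0.0204
finger_force: 80.3
```

```bash
python3 log.py
```

```text
{'t': 11.35, 'a': 43.6, 'tilt': 41.6, 'r': 78.0, 'dy': -0.7, 'Ft': 5.97, 'Fr': -16.47, 'Fy': 1.39, 'ty': -1.333, 'Mf': 0.466, 'Mtcp': -0.967, 'Mg': -0.867, 'w': 0.0204, 'ff': 80.3}
```

Request:
send_rows --rot '[[0,1,0]]' --travel '[[-0.145,0,0.006]]' --jaw '[1]'

```text
clock: 11.45
tcp_pos: [0.5599, 0.295, 0.1617]
ee_rot: [0.033, 0.945, 0.098, -0.311]
contact_force: [-5.8, -0.5, -18.5]
width: 0.0203
finger_force: 80.1
```

```bash
python3 log.py
```

```text
{'t': 11.45, 'a': 37.8, 'tilt': 36.5, 'r': 78.2, 'dy': -0.7, 'Ft': 6.82, 'Fr': -16.69, 'Fy': 0.7, 'ty': -1.424, 'Mf': 0.533, 'Mtcp': -1.011, 'Mg': -0.891, 'w': 0.0203, 'ff': 80.1}
```

Request:
send_rows --rot '[[0,1,0]]' --travel '[[-0.145,0,0.006]]' --jaw '[1]'

```text
clock: 11.55
tcp_pos: [0.5552, 0.2941, 0.1651]
ee_rot: [0.029, 0.957, 0.099, -0.27]
contact_force: [-3.2, 1.3, -19.3]
width: 0.0206
finger_force: 80.1
```

```bash
python3 log.py
```

```text
{'t': 11.55, 'a': 32.3, 'tilt': 31.5, 'r': 78.2, 'dy': -0.6, 'Ft': 7.86, 'Fr': -16.44, 'Fy': 1.91, 'ty': -1.453, 'Mf': 0.615, 'Mtcp': -0.98, 'Mg': -0.838, 'w': 0.0206, 'ff': 80.1}
```

Request:
send_rows --rot '[[0,1,0]]' --travel '[[-0.145,0,0.006]]' --jaw '[1]'

```text
clock: 11.65
tcp_pos: [0.5504, 0.2931, 0.1681]
ee_rot: [0.024, 0.968, 0.101, -0.227]
contact_force: [-1.5, 2.1, -19.9]
width: 0.02
finger_force: 80.1
```

```bash
python3 log.py
```

```text
{'t': 11.65, 'a': 26.9, 'tilt': 26.4, 'r': 78.2, 'dy': -0.5, 'Ft': 8.05, 'Fr': -16.82, 'Fy': 2.34, 'ty': -1.632, 'Mf': 0.63, 'Mtcp': -1.15, 'Mg': -1.002, 'w': 0.02, 'ff': 80.1}
```

Request:
send_rows --rot '[[0,1,0],[0,1,0]]' --travel '[[-0.145,0,0.006],[-0.145,0,0.006]]' --jaw '[1,1]'

```text
clock: 11.85
tcp_pos: [0.5401, 0.2912, 0.1723]
ee_rot: [0.015, 0.985, 0.102, -0.142]
contact_force: [1.9, 3.7, -21.9]
width: 0.0206
finger_force: 80.0
```

```bash
python3 log.py
```

```text
{'t': 11.85, 'a': 16.2, 'tilt': 16.4, 'r': 78.3, 'dy': -0.3, 'Ft': 8.57, 'Fr': -18.7, 'Fy': 3.2, 'ty': -1.807, 'Mf': 0.671, 'Mtcp': -1.297, 'Mg': -1.135, 'w': 0.0206, 'ff': 80.0}
```

Request:
send_rows --rot '[[0,1,0],[0,1,0]]' --travel '[[-0.145,0,0.006],[-0.145,0,0.006]]' --jaw '[1,1]'

```text
clock: 12.05
tcp_pos: [0.5291, 0.2891, 0.1749]
ee_rot: [0.006, 0.993, 0.103, -0.055]
contact_force: [5.7, 2.0, -14.2]
width: 0.0202
finger_force: 79.0
```

```bash
python3 log.py
```

```text
{'t': 12.05, 'a': 5.4, 'tilt': 6.3, 'r': 78.9, 'dy': -0.1, 'Ft': 7.36, 'Fr': -12.61, 'Fy': 0.82, 'ty': -1.397, 'Mf': 0.581, 'Mtcp': -0.958, 'Mg': -0.816, 'w': 0.0202, 'ff': 79.0}
```

```bash
cat > fit.py <<'E'
import numpy as np
from scipy.optimize import least_squares
L=[eval(l) for l in open("log.txt")]; L=[l for l in L if l["t"]>9.3]
g=lambda k:np.array([l[k] for l in L])
a,Ft,ty,r,til=g("a"),g("Ft"),g("ty"),g("r")/1e3,g("tilt"); s=np.sign(-Ft)
for sl,nm in((a>-99,"all"),(s>0,"fwd"),(s<0,"rev")):
  def f(p):
    h,A,a0,c=p
    m=((.085+h)*Ft+ty+c*0+s*.33+A*np.sin(np.radians(a-a0)))
    return np.append(m[sl]/.12,[(A-.26)/.03,(h-.15)/.06])
  o=min((least_squares(f,[.15,.26,x,0]) for x in (-60,0,60,120)),key=lambda o:o.cost)
  print(nm,o.x.round(3),o.cost); print((f(o.x)[:-2]*.12).round(2))
E
python3 fit.py
```

```text
all [ 0.157  0.271 27.72   0.   ] 7.6358735908926745
[ 0.14  0.08  0.09  0.03 -0.11  0.17 -0.25 -0.   -0.02  0.05  0.13 -0.14
 -0.05  0.14 -0.02 -0.11 -0.05]
fwd [ 0.092  0.268 68.572  0.   ] 3.2564433107379704
[ 0.1   0.06  0.05 -0.   -0.1   0.12 -0.18  0.01  0.02  0.08]
rev [  0.128   0.261 -43.709   0.   ] 1.892897429071538
[ 0.06 -0.13 -0.04  0.14 -0.   -0.09  0.04]
```

Request:
send_rows --rot '[[0,0,0],[0,0,0],[0,0,0],[0,0,0],[0,0,0],[0,0,0],[0,0.6,0],[0,0.66,0],[0,0,0]]' --travel '[[0,0,0],[0,0,0],[0,0,0],[0,0,-0.9],[0,0,-0.9],[0,0,-0.9],[-0.9,0,0],[-0.9,0,0],[-0.9,0,0]]' --jaw '[0,0,0,0,0,0,1,1,1]'

```text
clock: 12.95
tcp_pos: [0.4367, 0.2694, 0.2965]
ee_rot: [-0.0, 0.995, 0.103, 0.001]
contact_force: [-0.4, 1.1, -0.2]
width: 0.044
finger_force: 0.0
```

```bash
cat > ang.py <<'E'
from h import *
im=cv2.cvtColor(ctrl.get_image("scene"),cv2.COLOR_RGB2BGR); cv2.imwrite("pics/last.png",im)
m=(im[150:265,195:280].max(2)<70).astype(np.uint8); n,l,s,c=cv2.connectedComponentsWithStats(m)
for i in range(1,n):
    if 15<s[i,4]<120:
        u=c[i]+[195,150]; a=angle([u])[0]; print(s[i,4],u.round(1),a,np.linalg.norm(proj("scene",K(a))-u).round(1))
E
python3 ang.py; python3 log.py; python3 -c "
from h import *
p=ctrl.observe()['tcp_pos'];print(p,(p-C)@EX)"
```

```text
91 [269.9 154.7] -16.0 45.8
51 [232.4 184.4] 2.5 0.2
66 [211.5 186.1] 61.0 0.4
63 [257.2 210.4] -57.5 0.3
{'t': 13.0, 'a': -25.1, 'tilt': 0.2, 'r': 220.4, 'dy': -0.3, 'Ft': -0.96, 'Fr': -0.88, 'Fy': 2.1, 'ty': 0.029, 'Mf': -0.212, 'Mtcp': -0.169, 'Mg': -0.182, 'w': 0.0361, 'ff': 0.0}
[0.43242235 0.26869902 0.2959016 ] -0.09341420772513243Traceback (most recent call last):
  File "ang.py", line 6, in <module>
    u=c[i]+[195,150]; a=angle([u])[0]; print(s[i,4],u.round(1),a,np.linalg.norm(proj("scene",K(a))-u).round(1))
                        ~~~~~^^^^^
  File "h.py", line 13, in angle
    return [float(min(np.arange(-180,180,.5),key=lambda a:np.linalg.norm(proj(n,K(a))-u))) for u in us]
                  ~~~^^^^^^^^^^^^^^^^^^^^^^^^^^^^^^^^^^^^^^^^^^^^^^^^^^^^^^^^^^^^^^^^^^^^
  File "h.py", line 13, in <lambda>
    return [float(min(np.arange(-180,180,.5),key=lambda a:np.linalg.norm(proj(n,K(a))-u))) for u in us]
                                                                         ~~~~^^^^^^^^
  File "h.py", line 9, in proj
    c=ctrl.calibration(n); q=c["camera_from_world"]@np.append(p,1); q=c["mtx"]@q[:3]; return q[:2]/q[2]
ValueError: time passes only in moves, steps and waits
```

Request:
send_rows --rot '[[0,0,0],[0,0,0],[0,0,0],[0,0,0],[0,0,0],[0,0,0]]' --travel '[[-0.13,0,0.8],[0,0,0.9],[0,0,0.95],[0,0,0.92],[0,0,0],[0,0,0]]' --jaw '[1,1,1,1,1,1]'

```text
clock: 13.6
tcp_pos: [0.4265, 0.2665, 0.1486]
ee_rot: [0.002, 0.995, 0.103, -0.01]
contact_force: [-16.3, -5.6, 6.9]
width: 0.0001
finger_force: 8.9
```

```bash
sed -i 's/^import cv2.*/&\nfrom functools import lru_cache\n@lru_cache\ndef cal(n): return ctrl.calibration(n)/; s/c=c or ctrl.calibration(n)/c=c or cal(n)/; s/c=ctrl.calibration(n); q=/c=cal(n); q=/' h.py
python3 - <<'E'
from h import *
p=ctrl.observe()['tcp_pos'];print(p,(p-C)@EX)
a=np.radians(np.arange(-57.5,41,2.5));x=.085*np.sin(a)/.04;z=-.085*np.cos(a)/.04
for i in range(0,len(a)-2,2): print(np.degrees(a[i+2]).round(),[[round(float(x[j+1]-x[j]),3),0,round(float(z[j+1]-z[j]),3)] for j in (i,i+1)])
E
```

```text
[0.42645727 0.26654717 0.14864237] -0.09969384439992306
-53.0 [[0.052, 0, -0.077], [0.055, 0, -0.075]]
-48.0 [[0.058, 0, -0.072], [0.061, 0, -0.07]]
-42.0 [[0.064, 0, -0.067], [0.067, 0, -0.064]]
-38.0 [[0.07, 0, -0.061], [0.072, 0, -0.058]]
-32.0 [[0.075, 0, -0.055], [0.077, 0, -0.052]]
-28.0 [[0.079, 0, -0.048], [0.081, 0, -0.045]]
-22.0 [[0.083, 0, -0.041], [0.085, 0, -0.037]]
-18.0 [[0.086, 0, -0.034], [0.088, 0, -0.03]]
-12.0 [[0.089, 0, -0.026], [0.09, 0, -0.022]]
-7.0 [[0.091, 0, -0.018], [0.092, 0, -0.014]]
-2.0 [[0.092, 0, -0.01], [0.093, 0, -0.006]]
2.0 [[0.093, 0, -0.002], [0.093, 0, 0.002]]
7.0 [[0.093, 0, 0.006], [0.092, 0, 0.01]]
12.0 [[0.092, 0, 0.014], [0.091, 0, 0.018]]
18.0 [[0.09, 0, 0.022], [0.089, 0, 0.026]]
22.0 [[0.088, 0, 0.03], [0.086, 0, 0.034]]
28.0 [[0.085, 0, 0.037], [0.083, 0, 0.041]]
32.0 [[0.081, 0, 0.045], [0.079, 0, 0.048]]
38.0 [[0.077, 0, 0.052], [0.075, 0, 0.055]]
```

Request:
send_rows --rot '[[0,0,0],[0,0,0]]' --travel '[[0.052,0,-0.12],[0.055,0,-0.1]]' --jaw '[1,1]'

```text
clock: 13.8
tcp_pos: [0.4319, 0.2677, 0.1595]
ee_rot: [0.002, 0.995, 0.103, -0.008]
contact_force: [-15.3, -5.1, 7.0]
width: -0.0
finger_force: 8.8
```

Request:
send_rows --rot '[[0,0,0],[0,0,0]]' --travel '[[0.058,0,-0.072],[0.061,0,-0.07]]' --jaw '[1,1]'

```text
clock: 14.0
tcp_pos: [0.4364, 0.2686, 0.1662]
ee_rot: [0.002, 0.995, 0.103, -0.009]
contact_force: [-19.6, -8.3, 12.1]
width: -0.0
finger_force: 11.8
```

Request:
send_rows --rot '[[0,0,0],[0,0,0]]' --travel '[[0.064,0,-0.067],[0.067,0,-0.064]]' --jaw '[1,1]'

```text
clock: 14.2
tcp_pos: [0.4413, 0.2696, 0.1723]
ee_rot: [0.002, 0.995, 0.103, -0.009]
contact_force: [-22.8, -9.2, 16.5]
width: -0.0002
finger_force: 14.4
```

Request:
send_rows --rot '[[0,0,0],[0,0,0]]' --travel '[[0.07,0,-0.061],[0.072,0,-0.058]]' --jaw '[1,1]'

```text
clock: 14.4
tcp_pos: [0.4471, 0.2709, 0.1785]
ee_rot: [0.002, 0.995, 0.103, -0.009]
contact_force: [-24.6, -11.0, 22.1]
width: -0.0001
finger_force: 16.7
```

Request:
send_rows --rot '[[0,0,0],[0,0,0]]' --travel '[[0.075,0,-0.055],[0.077,0,-0.052]]' --jaw '[1,1]'

```text
clock: 14.6
tcp_pos: [0.4541, 0.2727, 0.1845]
ee_rot: [0.002, 0.995, 0.103, -0.007]
contact_force: [-23.9, -9.2, 25.4]
width: -0.0002
finger_force: 16.7
```

Request:
send_rows --rot '[[0,0,0],[0,0,0]]' --travel '[[0.079,0,-0.048],[0.081,0,-0.045]]' --jaw '[1,1]'

```text
clock: 14.8
tcp_pos: [0.462, 0.2747, 0.1898]
ee_rot: [0.001, 0.995, 0.103, -0.004]
contact_force: [-20.7, -7.6, 25.8]
width: -0.0004
finger_force: 14.9
```

```bash
python3 ang.py
```

```text
64 [220.  181.4] 31.0 0.2
46 [209.6 195.3] 87.0 0.3
34 [218.6 225.2] 146.0 5.1
52 [261.8 226.3] -90.5 0.1
38 [249.1 238.6] -149.0 0.2
```

Request:
send_rows --rot '[[0,0,0],[0,0,0],[0,0,0]]' --travel '[[-0.4,0,0],[0,0,0.2],[0,0,0]]' --jaw '[1,1,1]'

```text
clock: 15.15
tcp_pos: [0.4479, 0.2716, 0.1751]
ee_rot: [0.0, 0.995, 0.103, -0.001]
contact_force: [-1.0, 0.4, -0.3]
width: 0.0001
finger_force: 0.0
```

```bash
python3 ang.py;  python3 -c "
from h import *
s=ctrl.observe();p=s['tcp_pos'];print(p,(p-C)@EX,s['contact_force'])"
```

```text
17 [258.4 150.1] -5.0 42.9
62 [219.7 181.3] 31.5 0.4
45 [209.8 195.5] 87.5 0.2
32 [218.6 225.3] 146.0 5.2
50 [261.7 225.8] -89.5 0.2
43 [249.5 238.5] -148.5 0.1
[0.44797597 0.27161121 0.17525957] -0.0775939538379263 [ 0.19138909 -0.59308154  0.78229593]
```

Request:
send_rows --rot '[[0,0,0],[0,0,0],[0,0,0]]' --travel '[[0.25,0,0],[0.1,0,-0.04],[0.08,0,-0.045]]' --jaw '[1,1,1]'

```text
clock: 15.5
tcp_pos: [0.4641, 0.275, 0.1785]
ee_rot: [0.001, 0.995, 0.103, -0.003]
contact_force: [-4.6, -0.6, -0.3]
width: -0.0001
finger_force: 2.3
```

Request:
send_rows --rot '[[0,0,0],[0,0,0]]' --travel '[[0.083,0,-0.041],[0.085,0,-0.037]]' --jaw '[1,1]'

```text
clock: 15.7
tcp_pos: [0.4706, 0.2764, 0.1824]
ee_rot: [0.001, 0.995, 0.103, -0.002]
contact_force: [-5.5, -2.8, 1.2]
width: -0.0
finger_force: 3.0
```

Request:
send_rows --rot '[[0,0,0],[0,0,0]]' --travel '[[0.086,0,-0.034],[0.088,0,-0.03]]' --jaw '[1,1]'

```text
clock: 15.9
tcp_pos: [0.4775, 0.2777, 0.1857]
ee_rot: [0.001, 0.995, 0.103, -0.002]
contact_force: [-7.5, -4.5, 4.8]
width: -0.0002
finger_force: 3.6
```

Request:
send_rows --rot '[[0,0,0],[0,0,0]]' --travel '[[0.089,0,-0.026],[0.09,0,-0.022]]' --jaw '[1,1]'

```text
clock: 16.1
tcp_pos: [0.4847, 0.2795, 0.188]
ee_rot: [0.0, 0.995, 0.103, -0.002]
contact_force: [-7.3, -1.3, 3.8]
width: 0.0001
finger_force: 3.3
```

Request:
send_rows --rot '[[0,0,0],[0,0,0]]' --travel '[[0.091,0,-0.018],[0.092,0,-0.014]]' --jaw '[1,1]'

```text
clock: 16.3
tcp_pos: [0.492, 0.2812, 0.1893]
ee_rot: [0.0, 0.995, 0.103, -0.001]
contact_force: [-5.7, -1.8, 4.5]
width: -0.0003
finger_force: 3.1
```

Request:
send_rows --rot '[[0,0,0],[0,0,0]]' --travel '[[0.092,0,-0.01],[0.093,0,-0.006]]' --jaw '[1,1]'

```text
clock: 16.5
tcp_pos: [0.4992, 0.2828, 0.1899]
ee_rot: [-0.0, 0.995, 0.103, -0.001]
contact_force: [-5.8, -1.6, 4.0]
width: 0.0001
finger_force: 3.0
```

```bash
python3 ang.py
```

```text
64 [212.4 185. ] 56.5 0.3
59 [258.1 212.6] -62.0 0.5
36 [218.6 225.2] 146.0 5.1
49 [257.9 236. ] -121.0 0.2
```

Request:
send_rows --rot '[[0,0,0],[0,0,0],[0,0,0],[0,0,0],[0,0,0],[0,0,0],[0,0,0]]' --travel '[[-0.2,0,-0.25],[0,0,-1],[0.75,0,0],[0.8,0,0],[0,0,0.8],[0,0,0.35],[0,0,0]]' --jaw '[1,1,1,1,1,1,1]'

```text
clock: 17.25
tcp_pos: [0.5503, 0.2929, 0.1896]
ee_rot: [0.001, 0.995, 0.103, -0.003]
contact_force: [0.0, -0.6, -0.0]
width: -0.0002
finger_force: 0.0
```

```bash
python3 - <<'E'
from h import *
s=ctrl.observe();p=s['tcp_pos'];print(p,(p-C)@EX,s['contact_force'])
a=np.radians(np.arange(-2.5,-41,-2.5));x=.085*np.sin(a)/.04;z=-.085*np.cos(a)/.04
for i in range(0,len(a)-2,2): print(np.degrees(a[i+2]).round(),[[round(float(x[j+1]-x[j]),3),0,round(float(z[j+1]-z[j]),3)] for j in (i,i+1)])
E
```

```text
[0.5502572  0.29290486 0.18955706] 0.026880203128884648 [ 0.03393421 -0.60697745 -0.00920845]
-7.0 [[-0.093, 0, 0.006], [-0.092, 0, 0.01]]
-12.0 [[-0.092, 0, 0.014], [-0.091, 0, 0.018]]
-18.0 [[-0.09, 0, 0.022], [-0.089, 0, 0.026]]
-22.0 [[-0.088, 0, 0.03], [-0.086, 0, 0.034]]
-28.0 [[-0.085, 0, 0.037], [-0.083, 0, 0.041]]
-32.0 [[-0.081, 0, 0.045], [-0.079, 0, 0.048]]
-38.0 [[-0.077, 0, 0.052], [-0.075, 0, 0.055]]
```

Request:
send_rows --rot '[[0,0,0],[0,0,0],[0,0,0]]' --travel '[[-0.15,0,-0.1],[-0.1,0,0.006],[-0.092,0,0.01]]' --jaw '[1,1,1]'

```text
clock: 17.55
tcp_pos: [0.5397, 0.2914, 0.1989]
ee_rot: [-0.001, 0.995, 0.103, 0.002]
contact_force: [3.7, 0.1, 2.9]
width: -0.0001
finger_force: 1.6
```

Request:
send_rows --rot '[[0,0,0],[0,0,0]]' --travel '[[-0.092,0,0.014],[-0.091,0,0.018]]' --jaw '[1,1]'

```text
clock: 17.75
tcp_pos: [0.5322, 0.2897, 0.1966]
ee_rot: [-0.0, 0.995, 0.103, 0.001]
contact_force: [2.9, 0.6, 2.4]
width: 0.0005
finger_force: 1.5
```

Request:
send_rows --rot '[[0,0,0],[0,0,0]]' --travel '[[-0.09,0,0.022],[-0.089,0,0.026]]' --jaw '[1,1]'

```text
clock: 17.95
tcp_pos: [0.5245, 0.2879, 0.1932]
ee_rot: [-0.0, 0.995, 0.103, -0.0]
contact_force: [3.6, 1.4, 2.3]
width: -0.0
finger_force: 1.5
```

Request:
send_rows --rot '[[0,0,0],[0,0,0]]' --travel '[[-0.088,0,0.03],[-0.086,0,0.034]]' --jaw '[1,1]'

```text
clock: 18.15
tcp_pos: [0.5175, 0.2864, 0.1901]
ee_rot: [0.0, 0.995, 0.103, -0.001]
contact_force: [2.6, 1.2, 2.6]
width: 0.0003
finger_force: 1.5
```

Request:
send_rows --rot '[[0,0,0],[0,0,0]]' --travel '[[-0.085,0,0.037],[-0.083,0,0.041]]' --jaw '[1,1]'

```text
clock: 18.35
tcp_pos: [0.511, 0.2851, 0.1871]
ee_rot: [0.0, 0.995, 0.103, -0.001]
contact_force: [3.0, 0.8, 1.9]
width: -0.0001
finger_force: 1.6
```

Request:
send_rows --rot '[[0,0,0],[0,0,0]]' --travel '[[-0.081,0,0.045],[-0.079,0,0.048]]' --jaw '[1,1]'

```text
clock: 18.55
tcp_pos: [0.5047, 0.2837, 0.1835]
ee_rot: [0.0, 0.995, 0.103, -0.001]
contact_force: [3.3, 1.6, 2.4]
width: -0.0001
finger_force: 1.7
```

```bash
python3 ang.py
```

```text
45 [209.8 195.5] 87.5 0.2
34 [218.6 225.2] 146.0 5.1
52 [261.7 226. ] -89.5 0.2
40 [249.2 238.5] -149.0 0.0
```

Request:
send_rows --rot '[[0,0,0],[0,0,0],[0,0,0],[0,0,0],[0,0,0],[0,0,0],[0,0,0]]' --travel '[[0.2,0,0],[0,0,-1],[0,0,-1],[0,0,-1],[-0.83,0,0.6],[-0.83,0,0.6],[0,0,0]]' --jaw '[1,1,1,0,0,0,0]' --grip_force 50

```text
clock: 19.3
tcp_pos: [0.4415, 0.2695, 0.2478]
ee_rot: [0.003, 0.995, 0.104, -0.008]
contact_force: [0.4, -1.1, -0.7]
width: 0.0579
finger_force: 0.0
```

Request:
send_rows --rot '[[0,1,0],[0,1,0],[0,1,0],[0,1,0],[0,1,0],[0,1,0],[0,0,0]]' --travel '[[0,0,0],[0,0,0],[0,0,0],[0,0,0],[0,0,0],[0,0,0],[0,0,0]]' --jaw '[0,0,0,0,0,0,0]'

```text
clock: 20.0
tcp_pos: [0.4464, 0.2714, 0.2539]
ee_rot: [-0.026, 0.961, 0.1, 0.255]
contact_force: [-0.2, 0.8, -0.2]
width: 0.0853
finger_force: 0.0
```

```bash
python3 log.py; python3 ang.py
```

```text
{'t': 20.0, 'a': -29.7, 'tilt': -29.7, 'r': 178.6, 'dy': -0.4, 'Ft': -0.15, 'Fr': -0.36, 'Fy': 0.87, 'ty': 0.043, 'Mf': -0.028, 'Mtcp': 0.018, 'Mg': 0.015, 'w': 0.0853, 'ff': 0.0}
64 [220.  181.4] 31.0 0.2
45 [209.6 195.3] 87.0 0.3
34 [218.7 225.4] 146.5 5.2
52 [261.7 226.3] -90.5 0.2
39 [249.1 238.7] -149.0 0.3
```

Request:
send_rows --rot '[[0,0,0],[0,0,0],[0,0,0],[0,0,0],[0,0,0],[0,0,0],[0,0,0],[0,0,0],[0,0,0],[0,0,0]]' --travel '[[0,0,0.78],[0,0,0.78],[0,0,0.77],[0,0,0],[0,0,0],[0,0,0],[0,0,0],[0,0,0],[0,0,0],[0,0,0]]' --jaw '[0,0,0,0,1,1,1,1,1,1]'

```text
clock: 21.05
tcp_pos: [0.4935, 0.2824, 0.1769]
ee_rot: [-0.028, 0.961, 0.1, 0.258]
contact_force: [-5.4, 2.3, 4.6]
width: 0.0216
finger_force: 48.6
```

Request:
send_rows --rot '[[0,0,0],[0,0,0],[0,0,0],[0,0,0],[0,0,0]]' --travel '[[0,0,0],[0,0,0],[0,0,0],[0,0,0],[0,0,0]]' --jaw '[1,1,1,1,1]'

```text
clock: 21.55
tcp_pos: [0.4935, 0.2824, 0.1768]
ee_rot: [-0.028, 0.961, 0.1, 0.258]
contact_force: [-5.1, 2.5, 5.2]
width: 0.0209
finger_force: 48.6
```

```bash
python3 log.py; python3 ang.py
```

```text
{'t': 21.55, 'a': -27.3, 'tilt': -30.0, 'r': 87.8, 'dy': 0.6, 'Ft': -1.56, 'Fr': 6.92, 'Fy': 3.48, 'ty': 0.326, 'Mf': -0.137, 'Mtcp': 0.213, 'Mg': 0.19, 'w': 0.0209, 'ff': 48.6}
64 [220.  181.4] 31.0 0.2
43 [209.7 195.3] 87.0 0.2
34 [218.5 225.3] 146.0 5.2
51 [261.7 226.3] -90.5 0.2
38 [249.1 238.6] -149.0 0.2
```

View pics/last.png

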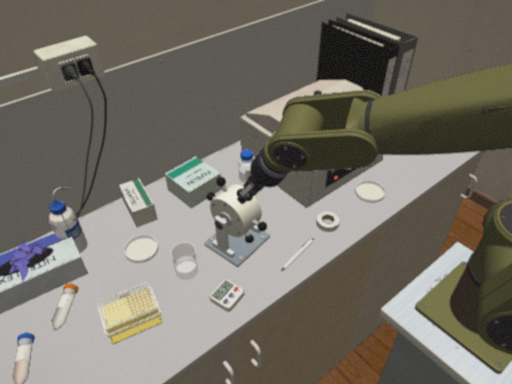

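The picture shows the fingers closed on knob_3 at about (245,193) px. The other knobs have not moved, and the beaker, timer, tape and bottle are in their places.

```bash
python3 -c "
from workcell import ctrl
print(ctrl.job_done())"
```

```text
the job is handed in; nothing more can be done
None
```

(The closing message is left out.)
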